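# Unstack the clean equipment pile in the safety cabinet

## Robot

A 6-joint arm with a two-finger parallel gripper is mounted at the origin on the work surface. World frame = base frame: x ahead of the robot, y to its left, z up, the work surface at z = 0. Lengths are in m, angles in rad, forces in N, time in s.
With the tool pointing down it reaches from about 0.35 to 0.85 m from the base axis. Payload 8.1 kg.
Tool frame: the origin (TCP) lies at the centre of the arm's flange, where the gripper is bolted on; the fingertips stand 186 mm ahead of it and the grasp point (between the pads) lies 167 mm ahead of it (robot.grasp_offset is the distance from the TCP to the grasp point, in m); z points along the fingers, y is the line along which they close (so a half turn about z gives the same grasp; the last joint's range is limited). The gripper opens to 93 mm and grips with 3 to 60 N. Pads are 15 mm wide; open, the fingers measure 128 mm over their backs; the gripper's body (75 mm by 188 mm) begins 65 mm behind the grasp point.
Start: joints at [1.059, 0.13, 1.488, -0, 1.523, -0.085], TCP at [0.248, 0.546, 0.405] pointing down, gripper open.
Joint ranges: [-2.96, 2.96], [-0.89, 2.26], [0.02, 2.5], [-1.34, 4.48], [0, 2.73], [-2.66, 2.66]. Speed limits (rad/s): [2.39, 2.39, 2.79, 3.14, 3.14, 3.14].

## Interface

Orientations are given as a rotation vector (axis times angle).
In Python, from plant import robot gives the robot as it stands.
- The arm moves only by the tool drive_tool, never from a script. Its argument "moves" is one flat list of numbers, 7 for each row, row after row: the finger opening in mm, from 0 to 93, then the shift along the tool's x, y, z in mm, then the turn, a rotation vector about the tool's x, y, z in degrees. A call has 1 to 8 rows; each row shifts and turns the commanded pose from where the row before left it, along the tool's axes as they then stand; what a row does not reach is not made up. A row lasts 1/10 s, in which the tool goes at most 50 mm and 8.59 degrees, less where a joint would pass 70% of its speed; a pose out of reach is approached as far as the arm can. A call is refused whole if a number of a shift passes 50 or a number of a turn 8.59, either way. A call with a gripper value outside its range is refused whole. The fingers move at their own pace and stop on an object; "grip_force" is the grip in N (left out, the last holds). Time passes only in rows, so rows that do not move let the fingers close. It gives the time, the measured TCP pose, the force, the opening and the grip force at its end, in the units of the state.
- robot.read_state(): the state, without advancing time (a new reading comes with each control period).
- robot.read_camera(name): name is "side" or "top" or "wrist"; returns a dict with "color" (480x640x3 uint8, red, green, blue), "depth" (480x640 float32, m along the optical axis (not along the pixel's ray), 0 where there is no reading), "mtx" (3x3 intrinsics, pixels), "R" (3x3) and "t" (3): a world point X has camera coordinates R X + t. Camera axes: x right, y down, z forward; pixel columns grow to the right and rows downward; lengths in m; the calibration is good to about 2 mm. A picture is of the moment at which its call begins.
- robot.close_job(): hands the job in; it is judged then, once.
The state is a dict: "t": time; "q": joint angles; "dq": joint speeds; "joint_torque": joint torques, N m; "tool_pos": TCP position; "orientation": TCP orientation; "force": force on the tool from outside, world axes, zero at the start; "wrist_torque": the same for the moment, N m; "opening": finger opening in m; "gripper_force": force on a finger pad.
Only numpy, scipy, OpenCV 4.12 (cv2) and the standard library are available. Lean on these libraries where they do the work, as an engineer would, in place of code of your own. Each camera call takes 0.05 s, during which the arm holds its last target. There are 200 camera calls.

## Task

Take the pile apart from the top down, one piece at a time, and set each piece down in the middle of its own place: the brass weight on the pan of the pocket balance, the round steel canister on the round stirrer, the aluminium heating block on the white top of the warming plate, and the white tube rack in the steel tray. The block and the rack must lie with their long sides along the long sides of the plate and the tray. Keep every piece upright, and leave the bottle and the rack of red-capped tubes where they are.

Things in the scene. Friction and masses are not known exactly. Their poses are not given: they have to be found in the camera images.
- weight_mid (a point): Brass calibration weight, the top of the pile at the start: upright round body 30 mm in diameter and 31 mm high, with a narrow neck and an 18 mm knob above it, 46 mm high in all; about 0.2 kg. The point is on its axis half-way up, 23 mm above its underside; z is up along its axis.
- tin_mid (a point): Round closed steel canister with a darker lid, second from the top of the pile: 50 mm in diameter (49 mm below the lid, which is the top 12 mm), 46 mm high, flat top; about 0.16 kg. The point is on its axis half-way up, 23 mm above its underside; z is up.
- block_mid (a point): Aluminium heating block with rows of dark wells, third from the top of the pile: 90 mm long (its x axis), 54 mm wide (y), 46 mm high (z up); about 0.45 kg. The point is its centre, 23 mm above its underside. It looks the same turned half round.
- rack_mid (a point): White plastic tube rack, a solid block with rows of dark holes, the bottom of the pile, standing on the bench: 130 mm long (x axis), 62 mm wide (y), 46 mm high (z up); about 0.18 kg. The point is its centre, 23 mm above its underside. It looks the same turned half round.
- balance_pan (a point): Pocket balance, fixed: flat black body with a greenish display near one end and a square bright steel pan, 76 x 76 mm, that does not move. The point is the middle of the pan's top surface, 20 mm above the bench; z is up and the display lies 60 mm from it towards -x.
- stirrer_top (a point): Flat round magnetic stirrer, fixed: a grey disc 110 mm in diameter and 14 mm high with a flat white top. The point is the middle of its top surface, 14 mm above the bench; z is up.
- plate_top (a point): Warming plate, fixed: a grey body 150 x 110 mm with a flat white top 138 mm long (x axis) and 98 mm wide (y), 24 mm above the bench, not hot. The point is the middle of its top surface; z is up.
- tray_floor (a point): Dark steel tray, fixed: 184 mm long (x axis) and 122 mm wide (y) outside, walls 4 mm thick, with a bright rim only 3 mm above its floor. The point is the middle of its floor, 4 mm above the bench; z is up.
- bottle: White plastic bottle with a blue cap, a bystander to the robot's right: 64 mm in diameter, 160 mm high, loose. Its origin is the centre of its underside.
- samples: White rack full of red-capped tubes, a bystander to the robot's left: 160 x 90 mm, 82 mm high over the caps, loose. Its origin is the centre of its underside.

How it is judged:
By the outcome, as a careful person would: the job done as asked, in the order asked, and still so for the second after the job is handed in, with the robot touching nothing.
It also fails if it takes over 120 s, if anything falls off the work surface, if the arm or the gripper's body presses on something with over 40 N, if the wrist force passes 120 N, or if a joint passes its speed limit or range.

## Working session

There is one attempt and no reset: what is moved stays moved. The work goes in short steps, Python scripts to look and compute and a tool call to move; the robot and the scene stay as the last step left them, time stands still between calls to the robot, and variables do not carry over. Pictures are saved under pics/ and viewed, at most 14 in all, crops included, and the job is handed in when it is done.

Besides the shell and the picture viewer there is one more tool, called by a JSON object that holds its "fn" and its "kwargs". drive_tool: Moves the arm, as the interface text tells. Its arguments: {"type":"object","properties":{"moves":{"type":"array","items":{"type":"number"}},"grip_force":{"type":"number"}},"required":["moves"]}

```bash
ls; mkdir -p pics; python3 - <<'E'
from plant import robot
import cv2,numpy as np
for n in("top","side"):
    c=robot.read_camera(n); cv2.imwrite(f"pics/{n}0.png",c["color"][:,:,::-1]); np.savez(f"{n}0.npz",**c)
    print(n,c["mtx"].tolist(),c["R"].round(3).tolist(),c["t"].round(3).tolist(),(c["depth"]>0).mean())
s=robot.read_state();print(s)
E
```

```text
pics
top [[447.251297760915, 0.0, 316.3267307326512], [0.0, 447.251297760915, 239.47441950325867], [0.0, 0.0, 1.0]] [[0.007, -1.0, 0.029], [-0.999, -0.008, -0.05], [0.051, -0.028, -0.998]] [-0.018, 0.517, 1.374] 0.9960221354166666
side [[463.90696398772843, 0.0, 322.47141801203105], [0.0, 463.90696398772843, 239.71435769433893], [0.0, 0.0, 1.0]] [[0.957, -0.29, -0.003], [-0.15, -0.485, -0.862], [0.249, 0.825, -0.507]] [-0.505, 0.196, 1.144] 0.9961002604166667
{'t': 0.1, 'q': array([ 1.05856141e+00,  1.31087038e-01,  1.48918462e+00, -2.50107061e-06,
        1.52304385e+00, -8.53784791e-02]), 'dq': array([-8.38335558e-04, -1.30217920e-03, -2.43384201e-03, -1.90910885e-03,
       -5.17914556e-04, -1.82402031e-05]), 'joint_torque': array([ 1.79651022e-03, -5.61338818e+01, -4.93095481e+01,  7.71301962e-02,
        2.90964008e-02, -4.06393349e-05]), 'tool_pos': array([0.24826781, 0.54598651, 0.40378345]), 'orientation': array([-6.65318347e-01, -3.06981722e+00,  2.58707619e-03]), 'force': array([-0.44474949, -0.02790014,  0.8973586 ]), 'wrist_torque': array([0.0060609 , 0.03801174, 0.00735077]), 'gripper_force': 0.0, 'opening': 0.09254790540462218}
```

View pics/top0.png

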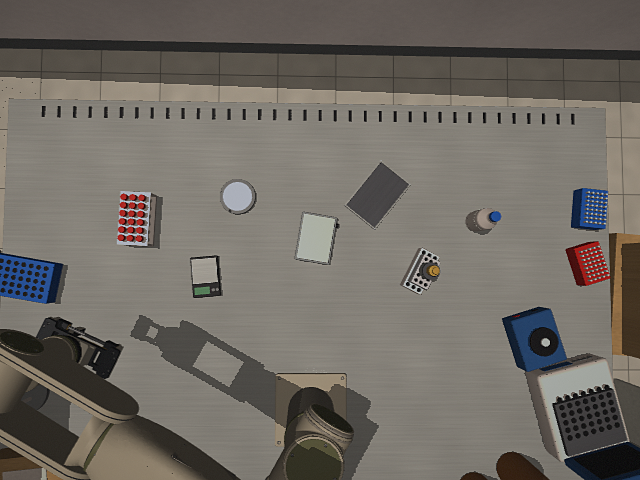

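View pics/side0.png

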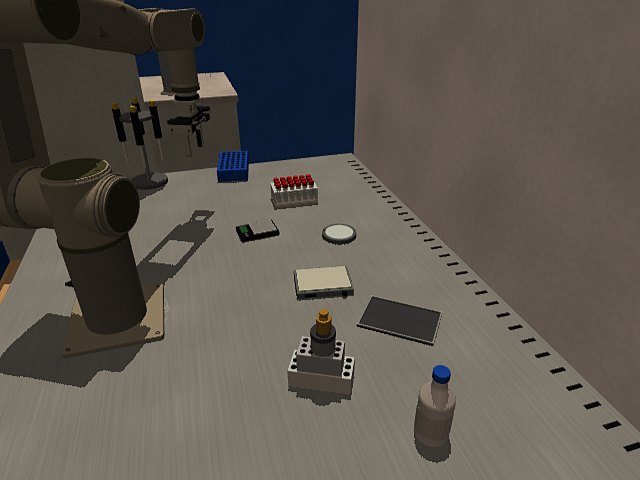

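```bash
cat > h.py <<'E'
import numpy as np,cv2
from scipy.spatial.transform import Rotation as Ro
def ray(c,uv,z):
    uv=np.atleast_2d(np.asarray(uv,float)); R,t=np.asarray(c["R"]),np.asarray(c["t"])
    C=-R.T@t; d=np.c_[uv,np.ones(len(uv))]@np.linalg.inv(c["mtx"]).T@R
    return C+d*((z-C[2])/d[:,2])[:,None]
def cloud(c):
    v,u=np.mgrid[:480,:640]; d=c["depth"]
    p=np.stack([u,v,np.ones_like(u)],-1)@np.linalg.inv(c["mtx"]).T*d[...,None]
    return (p-np.asarray(c["t"]))@np.asarray(c["R"])
def fit(c,mask,z,roi=None):
    m=np.zeros((480,640),np.uint8)
    if roi is None: m[:]=mask*255
    else:
        x0,y0,x1,y1=roi; m[y0:y1,x0:x1]=mask[y0:y1,x0:x1]*255
    cs=cv2.findContours(m,cv2.RETR_EXTERNAL,cv2.CHAIN_APPROX_NONE)[0]
    k=max(cs,key=cv2.contourArea)[:,0]
    P=ray(c,k,z)[:,:2]*1000
    (cx,cy),(w,h),a=cv2.minAreaRect(P.astype(np.float32))
    if w<h: w,h,a=h,w,a+90
    return [round(float(x),1) for x in(cx,cy,w,h,(a+90)%180-90)]   # mm, deg: long-axis yaw
E
python3 - <<'E'
from h import *
for n in("top",):
    c=dict(np.load(f"{n}0.npz")); X=cloud(c); Z=X[...,2]; im=c["color"]; hsv=cv2.cvtColor(im,cv2.COLOR_RGB2HSV); V=hsv[...,2];S=hsv[...,1]
    for nm,(u,v) in dict(st=(238,196),pan=(206,266),plate=(317,238),tray=(378,195),bench=(317,300),benchtop=(430,180)).items(): print(nm,im[v,u],Z[v,u].round(4),X[v,u].round(3))
    R=(395,235,450,300)
    for nm,z in dict(rack=.046,block=.092,tin=.138,weight=.184).items():
        try: print(nm,fit(c,(abs(Z-z)<.012),z,R))
        except Exception as e: print(nm,e)
    print('st',fit(c,(V>190),.014,(215,170,265,225)))
    print('stZ',fit(c,(Z>.008),.014,(215,170,265,225)))
    print('pan',fit(c,(V>170),.020,(185,250,230,305)))
    print('balZ',fit(c,(Z>.008),.015,(185,250,230,305)))
    print('plate',fit(c,(V>190),.024,(285,200,350,275)))
    print('plateZ',fit(c,(Z>.012),.024,(285,200,350,275)))
    print('tray',fit(c,(V<105),.006,(335,150,420,235)))
    print('bottle',fit(c,(Z>.02),.06,(460,195,510,240)),Z[195:240,460:510].max())
    print('samples',fit(c,(Z>.06),.08,(105,180,170,255)))
E
```

```text
st [172 177 186] 0.0116 [0.651 0.23  0.012]
pan [159 154 146] 0.0218 [0.433 0.323 0.022]
plate [171 176 163] 0.0241 [ 0.522 -0.016  0.024]
tray [71 70 70] 0.0032 [ 0.66  -0.208  0.003]
bench [135 131 122] -0.0014 [ 0.33  -0.018 -0.001]
benchtop [137 133 124] 0.0039 [ 0.709 -0.373  0.004]
rack [424.0, -330.1, 129.9, 63.9, -27.0]
block [422.2, -331.1, 89.6, 56.5, -26.1]
tin [425.8, -334.4, 48.5, 48.1, -89.7]
weight [428.3, -332.6, 23.7, 19.2, -78.5]
st [624.5, 244.4, 80.4, 28.9, 67.8]
stZ [650.5, 231.4, 108.0, 106.1, -89.3]
pan [389.4, 291.9, 6.1, 3.0, -89.7]
balZ [402.1, 326.5, 123.8, 86.3, 5.4]
plate [595.3, 25.0, 0.0, 0.0, 0.0]
plateZ [521.6, -13.8, 149.1, 119.2, -9.1]
tray [657.6, -205.8, 182.5, 120.5, -38.5]
bottle [581.8, -521.3, 106.3, 64.0, -75.6] 1.398033450167197
samples [573.1, 523.1, 157.4, 88.9, -2.0]
```

```bash
cat > plan.py <<'E'
import sys
from h import *
from plant import robot
# args: x y z(grasp point, mm) [tool-y yaw deg] -> total shift in tool axes (mm), then turn
def plan(x,y,z,yaw=None):
    s=robot.read_state(); R=Ro.from_rotvec(s["orientation"]).as_matrix(); g=s["tool_pos"]*1000+R[:,2]*robot.grasp_offset*1000
    d=R.T@(np.array([x,y,z])-g); cy=np.degrees(np.arctan2(R[1,1],R[0,1]))
    print("t",round(s["t"],1),"grasp pt",g.round(1),"yaw",cy.round(2),"tilt",R[:,2].round(4),"F",s["force"].round(1),"open",round(s["opening"]*1000,1),"gf",round(s["gripper_force"],1))
    print("shift",d.round(1),"turn about tool z",None if yaw is None else round(((cy-yaw)+180)%360-180,2), "q6",s["q"][5].round(2))
if __name__=="__main__": plan(*map(float,sys.argv[1:]))
E
python3 plan.py 420 250 270 64
python3 - <<'E'
from h import *
c=dict(np.load("top0.npz")); V=cv2.cvtColor(c["color"],cv2.COLOR_RGB2HSV)[...,2];G=(V>157)
print('st',fit(c,V>165,.014,(215,170,265,225)));print('pan',fit(c,V>145,.020,(188,254,224,286)));print('plate',fit(c,V>162,.024,(285,200,350,275)))
E
```

```text
t 0.1 grasp pt [248.1 545.7 236.5] yaw 65.54 tilt [-8.0e-04 -1.5e-03 -1.0e+00] F [-0.4 -0.   0.9] open 92.5 gf 0.0
shift [-278.9 -198.1  -33.2] turn about tool z 1.54 q6 -0.09
st [651.3, 233.7, 87.6, 85.8, -44.0]
pan [420.0, 328.8, 74.4, 73.7, -84.9]
plate [522.9, -10.7, 135.8, 96.2, -9.2]
```

{"fn": "drive_tool", "kwargs": {"moves": [93,-34,-24,-4,0,0,0,93,-35,-25,-4,0,0,0,93,-35,-25,-4,0,0,0,93,-35,-25,-4,0,0,0,93,-35,-25,-4,0,0,0,93,-35,-25,-4,0,0,0,93,-35,-25,-4,0,0,0,93,-35,-25,-4,0,0,1.5]}}

```text
t: 0.9
tool_pos: [0.4203, 0.2479, 0.4366]
orientation: [-0.705, -3.061, 0.0]
force: [-0.3, -0.3, -0.1]
opening: 0.0929
gripper_force: 0.0
```

```bash
python3 plan.py 400 -240 290 63.5; python3 - <<'E'
from h import *
from plant import robot
c=robot.read_camera("wrist");np.savez("w1.npz",**c);cv2.imwrite("pics/w1.png",c["color"][:,:,::-1])
R=c["R"];print((-R.T@c["t"]).round(3),R[2].round(3))
E
```

```text
t 0.9 grasp pt [420.3 247.9 269.3] yaw 64.05 tilt [-4.e-04 -2.e-04 -1.e+00] F [-0.3 -0.3 -0.1] open 92.9 gf 0.0
shift [-195.2 -447.6  -20.6] turn about tool z 0.55 q6 -0.69
[0.36  0.278 0.418] [ 0.219 -0.106 -0.97 ]
```

View pics/w1.png

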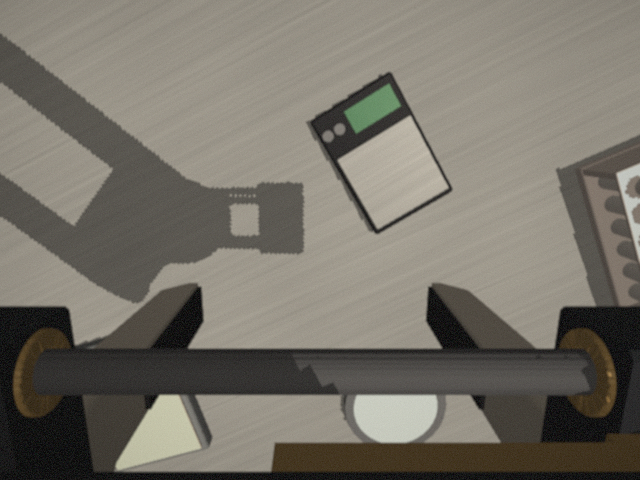

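```bash
python3 - <<'E'
from h import *
c=dict(np.load("w1.npz")); h=cv2.cvtColor(c["color"],cv2.COLOR_RGB2HSV)
print(c["color"][172,394],c["color"][110,440],c["color"][107,370])
for th in(165,175,185):print(fit(c,(h[...,2]>th),.020,(325,112,448,230)))
E
```

```text
[184 177 163] [154 149 136] [101 140 103]
[421.7, 328.4, 74.2, 74.1, -84.7]
[421.7, 328.6, 73.6, 73.3, -84.5]
[398.6, 349.1, 29.9, 27.8, 6.8]
```

{"fn": "drive_tool", "kwargs": {"moves": [93,-24,-49,-3,0,0,0,93,-24,-49,-3,0,0,0,93,-24,-49,-3,0,0,0,93,-24,-49,-3,0,0,0,93,-24,-49,-3,0,0,0,93,-24,-49,-3,0,0,0,93,-24,-49,-3,0,0,0,93,-24,-49,0,0,0,0.5]}}

```text
t: 1.75
tool_pos: [0.4204, -0.1518, 0.4563]
orientation: [0.719, 3.057, -0.0]
force: [0.9, 0.2, -0.6]
opening: 0.0928
gripper_force: 0.0
```

```bash
python3 plan.py 440 -395 310 63.5
```

```text
t 1.8 grasp pt [ 420.6 -151.8  289. ] yaw 63.54 tilt [ 8.e-04 -2.e-04 -1.e+00] F [ 0.9  0.2 -0.6] open 92.8 gf 0.0
shift [-125.8 -209.1  -21. ] turn about tool z 0.04 q6 -1.57
```

{"fn": "drive_tool", "kwargs": {"moves": [93,-21,-35,-4,0,0,0,93,-21,-35,-4,0,0,0,93,-21,-35,-4,0,0,0,93,-21,-35,-4,0,0,0,93,-21,-35,-4,0,0,0,93,-21,-35,0,0,0,0,93,0,0,0,0,0,0]}}

```text
t: 2.45
tool_pos: [0.4397, -0.3979, 0.4736]
orientation: [-0.724, -3.054, -0.001]
force: [-0.6, 0.5, -0.2]
opening: 0.0928
gripper_force: 0.0
```

```bash
python3 plan.py 428 -333 165 63.5; python3 - <<'E'
from h import *
from plant import robot
c=robot.read_camera("wrist");np.savez("w2.npz",**c);cv2.imwrite("pics/w2.png",c["color"][:,:,::-1])
X=cloud(c);Z=X[...,2]
for nm,z in dict(rack=.046,block=.092,tin=.138,weight=.184).items():
    try: print(nm,fit(c,(abs(Z-z)<.008),z,(0,0,640,340)))
    except Exception as e: print(nm,e)
E
```

```text
t 2.5 grasp pt [ 439.3 -397.8  306.3] yaw 63.34 tilt [-0.0026  0.0011 -1.    ] F [-0.6  0.5 -0.2] open 92.8 gf 0.0
shift [ 38.7  52.8 141.4] turn about tool z -0.16 q6 -1.93
rack [423.8, -332.1, 129.2, 62.2, -27.1]
block [422.5, -333.3, 89.2, 54.4, -26.4]
tin [425.8, -336.4, 49.6, 48.9, 20.0]
weight [427.6, -335.8, 17.8, 17.6, 63.4]
```

View pics/w2.png

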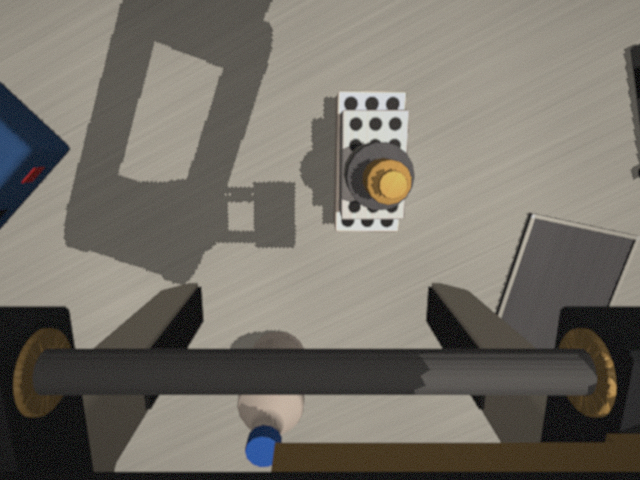

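{"fn": "drive_tool", "kwargs": {"moves": [93,19,25,0,0,0,0,93,19,25,0,0,0,0,93,0,0,35,0,0,0,93,0,0,40,0,0,0,93,0,0,30,0,0,0,93,0,0,20,0,0,0,93,0,0,12,0,0,0,93,0,0,4,0,0,0]}}

```text
t: 3.3
tool_pos: [0.4283, -0.3314, 0.3338]
orientation: [-0.717, -3.057, -0.002]
force: [1.1, 0.2, 0.5]
opening: 0.0929
gripper_force: 0.0
```

```bash
python3 plan.py 427.6 -335.8 164 63.5
```

```text
t 3.3 grasp pt [ 428.1 -331.1  166.5] yaw 63.59 tilt [-0.0014  0.0015 -1.    ] F [1.1 0.2 0.5] open 92.9 gf 0.0
shift [-1.7 -4.4  2.4] turn about tool z 0.09 q6 -1.86
```

{"fn": "drive_tool", "kwargs": {"moves": [93,-1,-4,2,0,0,0,93,0,0,0,0,0,0,93,0,0,0,0,0,0]}}

```text
t: 3.6
tool_pos: [0.4278, -0.3369, 0.3343]
orientation: [0.719, 3.056, -0.002]
force: [-0.7, 0.7, 1.1]
opening: 0.0931
gripper_force: 0.0
```

```bash
python3 plan.py 427.6 -335.8 164 63.5
```

```text
t 3.6 grasp pt [ 428.1 -337.1  167. ] yaw 63.53 tilt [ 0.0015 -0.0014 -1.    ] F [-0.7  0.7  1.1] open 93.1 gf 0.0
shift [1.  0.9 3. ] turn about tool z 0.03 q6 -1.87
```

{"fn": "drive_tool", "kwargs": {"moves": [93,0,1,4,0,0,0,60,0,0,0,0,0,0,20,0,0,0,0,0,0,20,0,0,0,0,0,0,20,0,0,0,0,0,0,20,0,0,0,0,0,0,20,0,0,0,0,0,0,20,0,0,0,0,0,0], "grip_force": 20}}

```text
t: 4.4
tool_pos: [0.428, -0.3355, 0.329]
orientation: [0.719, 3.058, -0.0]
force: [0.1, 0.1, -0.2]
opening: 0.0416
gripper_force: 0.0
```

```bash
python3 plan.py 420 -335 260 63.5
```

```text
t 4.4 grasp pt [ 428.  -335.5  161.7] yaw 63.55 tilt [ 0. -0. -1.] F [ 0.1  0.1 -0.2] open 41.6 gf 0.0
shift [  7.4  -3.1 -98.3] turn about tool z 0.05 q6 -1.87
```

{"fn": "drive_tool", "kwargs": {"moves": [20,0,0,0,0,0,0,20,0,0,0,0,0,0,20,0,0,0,0,0,0,20,0,0,0,0,0,0,20,0,0,-10,0,0,0,20,0,0,-30,0,0,0,20,0,0,-40,0,0,0,20,0,0,-20,0,0,0]}}

```text
t: 5.2
tool_pos: [0.4283, -0.3356, 0.4332]
orientation: [0.718, 3.055, -0.003]
force: [0.4, -0.7, -1.9]
opening: 0.0295
gripper_force: 20.0
```

```bash
python3 plan.py 421 328.5 260 63.5;python3 plan.py 460 0 260 63.5
```

```text
t 5.2 grasp pt [ 428.8 -336.1  265.9] yaw 63.55 tilt [ 0.0031 -0.0028 -1.    ] F [ 0.4 -0.7 -1.9] open 29.5 gf 20.0
shift [303.  591.6   4.1] turn about tool z 0.05 q6 -1.87
t 5.2 grasp pt [ 428.8 -336.1  265.9] yaw 63.55 tilt [ 0.0031 -0.0028 -1.    ] F [ 0.4 -0.7 -1.9] open 29.5 gf 20.0
shift [121.8 314.8   5.1] turn about tool z 0.05 q6 -1.87
```

{"fn": "drive_tool", "kwargs": {"moves": [20,12,22,0,0,0,0,20,22,43,0,0,0,0,20,22,43,0,0,0,0,20,22,43,0,0,0,0,20,22,43,0,0,0,0,20,22,43,0,0,0,0,20,22,43,0,0,0,0,20,22,43,0,0,0,0]}}

```text
t: 6.0
tool_pos: [0.4226, 0.0295, 0.4298]
orientation: [0.719, 3.057, 0.0]
force: [1.4, -0.1, -2.9]
opening: 0.0298
gripper_force: 20.0
```

{"fn": "drive_tool", "kwargs": {"moves": [20,22,43,0,0,0,0,20,22,43,0,0,0,0,20,22,43,0,0,0,0,20,22,43,0,0,0,0,20,22,43,0,0,0,0,20,22,43,0,0,0,0,20,15,25,0,0,0,0,20,0,0,0,0,0,0]}}

```text
t: 6.8
tool_pos: [0.4167, 0.3497, 0.429]
orientation: [-0.712, -3.059, -0.001]
force: [-0.3, -1.3, -0.4]
opening: 0.0299
gripper_force: 20.0
```

```bash
python3 plan.py 421 328.5 46 63.5
```

```text
t 6.8 grasp pt [416.5 349.9 261.7] yaw 63.78 tilt [-8.e-04  9.e-04 -1.e+00] F [-0.3 -1.3 -0.4] open 29.9 gf 20.0
shift [-13.7 -17.3 215.7] turn about tool z 0.28 q6 -0.51
```

{"fn": "drive_tool", "kwargs": {"moves": [20,-7,-9,20,0,0,0,20,-7,-9,40,0,0,0,20,0,0,40,0,0,0,20,0,0,40,0,0,0,20,0,0,30,0,0,0,20,0,0,25,0,0,0,20,0,0,10,0,0,0,20,0,0,0,0,0,0]}}

```text
t: 7.6
tool_pos: [0.4218, 0.3233, 0.2229]
orientation: [-0.719, -3.056, 0.004]
force: [-0.4, -0.2, -2.0]
opening: 0.0294
gripper_force: 20.0
```

```bash
python3 plan.py 421 328.5 45 63.5
```

```text
t 7.6 grasp pt [421.4 323.   55.6] yaw 63.52 tilt [-0.0025 -0.0017 -1.    ] F [-0.4 -0.2 -2. ] open 29.4 gf 20.0
shift [ 2.8  4.8 10.5] turn about tool z 0.02 q6 -0.55
```

{"fn": "drive_tool", "kwargs": {"moves": [20,1,2,0,0,0,0,20,0,0,0,0,0,0,20,0,0,0,0,0,0,20,0,0,0,0,0,0]}}

```text
t: 8.0
tool_pos: [0.4226, 0.3266, 0.225]
orientation: [0.718, 3.057, 0.002]
force: [-0.4, -0.7, -1.2]
opening: 0.0292
gripper_force: 20.0
```

```bash
python3 plan.py 421 328.5 45 63.5
```

```text
t 8.0 grasp pt [422.9 326.8  57.7] yaw 63.56 tilt [ 1.5e-03  8.0e-04 -1.0e+00] F [-0.4 -0.7 -1.2] open 29.2 gf 20.0
shift [ 2.4  0.7 12.7] turn about tool z 0.06 q6 -0.55
```

{"fn": "drive_tool", "kwargs": {"moves": [20,2,1,5,0,0,0,20,0,0,4,0,0,0,20,0,0,1,0,0,0,20,0,0,1,0,0,0,20,0,0,0,0,0,0,20,0,0,0,0,0,0]}}

```text
t: 8.6
tool_pos: [0.4209, 0.3281, 0.213]
orientation: [-0.719, -3.058, 0.0]
force: [-0.3, -0.5, -0.9]
opening: 0.0297
gripper_force: 20.0
```

```bash
python3 plan.py 421 328.5 44 63.5
```

```text
t 8.6 grasp pt [420.9 328.1  45.7] yaw 63.54 tilt [-0. -0. -1.] F [-0.3 -0.5 -0.9] open 29.7 gf 20.0
shift [0.1 0.3 1.7] turn about tool z 0.04 q6 -0.54
```

Lower 1 mm per row until contact, then open slowly.

{"fn": "drive_tool", "kwargs": {"moves": [20,0,0,1,0,0,0,20,0,0,0.5,0,0,0,20,0,0,0,0,0,0]}}

```text
t: 8.9
tool_pos: [0.4209, 0.3281, 0.2114]
orientation: [-0.719, -3.058, 0.0]
force: [1.5, -0.1, -1.2]
opening: 0.0295
gripper_force: 20.0
```

```bash
python3 plan.py 421 328.5 44 63.5
```

```text
t 8.9 grasp pt [420.9 328.1  44.1] yaw 63.54 tilt [-0.e+00 -1.e-04 -1.e+00] F [ 1.5 -0.1 -1.2] open 29.5 gf 20.0
shift [0.1 0.4 0.1] turn about tool z 0.04 q6 -0.54
```

{"fn": "drive_tool", "kwargs": {"moves": [20,0,0,0.5,0,0,0,20,0,0,0,0,0,0,35,0,0,0,0,0,0,60,0,0,0,0,0,0,60,0,0,0,0,0,0,60,0,0,0,0,0,0,60,0,0,-15,0,0,0,70,0,0,-30,0,0,0]}}

```text
t: 9.7
tool_pos: [0.4198, 0.3274, 0.2547]
orientation: [-0.718, -3.055, 0.006]
force: [0.6, 0.2, 0.2]
opening: 0.0641
gripper_force: 0.0
```

{"fn": "drive_tool", "kwargs": {"moves": [93,0,0,-40,0,0,0,93,0,0,-45,0,0,0,93,0,0,-45,0,0,0,93,0,0,-45,0,0,0]}}

```text
t: 10.1
tool_pos: [0.4204, 0.3279, 0.4342]
orientation: [0.719, 3.057, 0.001]
force: [0.5, 1.6, 0.5]
opening: 0.0914
gripper_force: 0.0
```

```bash
python3 - <<'E'
from h import *
from plant import robot
c=robot.read_camera("top");cv2.imwrite("pics/t1.png",cv2.resize(c["color"][120:320,100:500,::-1],None,fx=2,fy=2))
E
python3 plan.py 425.8 -336.4 265 63.5
```

```text
t 10.2 grasp pt [423.2 329.7 276.2] yaw 63.55 tilt [ 0.0108  0.0069 -0.9999] F [0.7 1.  5.9] open 92.8 gf 0.0
shift [-298.9 -595.3    6.6] turn about tool z 0.05 q6 -0.54
```

View pics/t1.png

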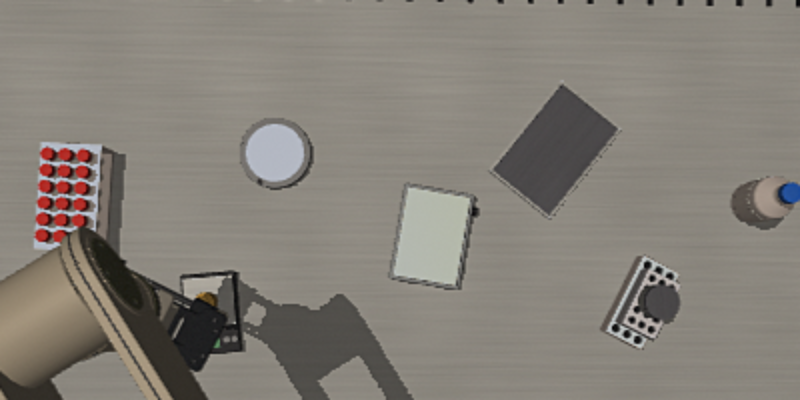

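{"fn": "drive_tool", "kwargs": {"moves": [93,-11,-22,0,0,0,0,93,-22,-43,0,0,0,0,93,-22,-43,0,0,0,0,93,-22,-43,0,0,0,0,93,-22,-43,0,0,0,0,93,-22,-43,0,0,0,0,93,-22,-43,0,0,0,0,93,-22,-43,0,0,0,0]}}

```text
t: 10.95
tool_pos: [0.424, -0.0363, 0.4322]
orientation: [0.718, 3.056, 0.0]
force: [0.7, 0.2, 0.2]
opening: 0.0929
gripper_force: 0.0
```

{"fn": "drive_tool", "kwargs": {"moves": [93,-22,-43,0,0,0,0,93,-22,-43,0,0,0,0,93,-22,-43,0,0,0,0,93,-22,-43,0,0,0,0,93,-22,-43,0,0,0,0,93,-15,-28,0,0,0,0,93,0,0,0,0,0,0,93,0,0,0,0,0,0]}}

```text
t: 11.75
tool_pos: [0.4281, -0.3081, 0.4314]
orientation: [0.721, 3.058, 0.001]
force: [0.1, 1.1, 0.3]
opening: 0.0931
gripper_force: 0.0
```

```bash
python3 plan.py 425.8 -336 116 63.5
```

```text
t 11.8 grasp pt [ 428.1 -308.1  264.1] yaw 63.45 tilt [ 1.e-04  3.e-04 -1.e+00] F [0.1 1.1 0.3] open 93.1 gf 0.0
shift [-10.4 -26.1 148.1] turn about tool z -0.05 q6 -1.83
```

{"fn": "drive_tool", "kwargs": {"moves": [93,-5,-13,10,0,0,0,93,-5,-13,20,0,0,0,93,0,0,30,0,0,0,93,0,0,30,0,0,0,93,0,0,25,0,0,0,93,0,0,15,0,0,0,93,0,0,0,0,0,0,93,0,0,0,0,0,0]}}

```text
t: 12.55
tool_pos: [0.4261, -0.3354, 0.3017]
orientation: [0.718, 3.058, -0.001]
force: [0.3, 0.8, 0.3]
opening: 0.093
gripper_force: 0.0
```

```bash
python3 plan.py 425.8 -336 116 63.5
```

```text
t 12.6 grasp pt [ 426.1 -335.5  134.4] yaw 63.59 tilt [ 4.e-04 -5.e-04 -1.e+00] F [0.3 0.8 0.3] open 93.0 gf 0.0
shift [ 0.1 -0.6 18.4] turn about tool z 0.09 q6 -1.87
```

{"fn": "drive_tool", "kwargs": {"moves": [93,0,0,10,0,0,0,93,0,-0.5,7,0,0,0,80,0,0,1,0,0,0,60,0,0,0,0,0,0,40,0,0,0,0,0,0,40,0,0,0,0,0,0,40,0,0,0,0,0,0,40,0,0,0,0,0,0], "grip_force": 20}}

```text
t: 13.35
tool_pos: [0.4256, -0.336, 0.2832]
orientation: [0.719, 3.058, -0.0]
force: [-0.7, 0.6, 0.6]
opening: 0.0497
gripper_force: 13.0
```

{"fn": "drive_tool", "kwargs": {"moves": [40,0,0,0,0,0,0,40,0,0,0,0,0,0,40,0,0,0,0,0,0,40,0,0,0,0,0,0]}}

```text
t: 13.75
tool_pos: [0.4256, -0.336, 0.2831]
orientation: [0.719, 3.058, -0.0]
force: [0.2, -0.1, 3.1]
opening: 0.0494
gripper_force: 20.0
```

```bash
python3 plan.py 651 233 240 63.5
```

```text
t 13.8 grasp pt [ 425.6 -336.1  115.8] yaw 63.55 tilt [ 2.e-04 -3.e-04 -1.e+00] F [ 0.2 -0.1  3.1] open 49.4 gf 20.0
shift [  51.7  609.9 -124.3] turn about tool z 0.05 q6 -1.87
```

{"fn": "drive_tool", "kwargs": {"moves": [40,0,0,-10,0,0,0,40,0,0,-30,0,0,0,40,0,10,-40,0,0,0,40,2,30,-35,0,0,0,40,4,45,0,0,0,0,40,4,45,0,0,0,0,40,4,45,0,0,0,0,40,4,45,0,0,0,0]}}

```text
t: 14.55
tool_pos: [0.5076, -0.1292, 0.3985]
orientation: [0.719, 3.058, 0.0]
force: [0.8, -0.9, -1.8]
opening: 0.0493
gripper_force: 20.0
```

{"fn": "drive_tool", "kwargs": {"moves": [40,4,45,0,0,0,0,40,4,45,0,0,0,0,40,4,45,0,0,0,0,40,4,45,0,0,0,0,40,4,45,0,0,0,0,40,4,45,0,0,0,0,40,4,40,0,0,0,0,40,0,0,0,0,0,0]}}

```text
t: 15.35
tool_pos: [0.6208, 0.1637, 0.3974]
orientation: [-0.712, -3.059, -0.002]
force: [-0.5, -1.5, -2.2]
opening: 0.0494
gripper_force: 20.0
```

```bash
python3 plan.py 651 233 50 63.5
python3 - <<'E'
from h import *
from plant import robot
c=robot.read_camera("wrist");np.savez("w3.npz",**c);cv2.imwrite("pics/w3.png",c["color"][:,:,::-1])
E
```

```text
t 15.3 grasp pt [620.6 164.  230.1] yaw 63.81 tilt [-0.001   0.0017 -1.    ] F [-0.5 -1.5 -2.2] open 49.4 gf 20.0
shift [  2.9  75.1 180.2] turn about tool z 0.31 q6 -0.94
```

View pics/w3.png

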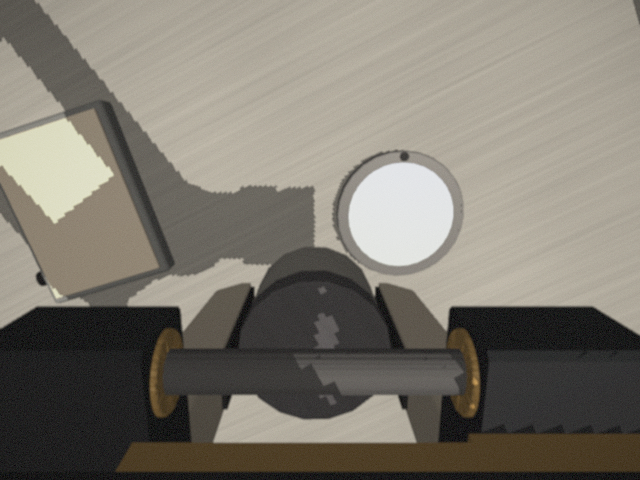

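```bash
python3 - <<'E'
from h import *
c=dict(np.load("w3.npz")); V=cv2.cvtColor(c["color"],cv2.COLOR_RGB2HSV)[...,2]
print(fit(c,V>200,.014,(325,140,480,272)))
E
```

```text
[652.9, 232.2, 89.6, 89.3, -25.0]
```

{"fn": "drive_tool", "kwargs": {"moves": [40,0,25,0,0,0,0,40,1,35,10,0,0,0,40,1,15,25,0,0,0,40,0,0,40,0,0,0,40,0,0,40,0,0,0,40,0,0,30,0,0,0,40,0,0,20,0,0,0,40,0,0,0,0,0,0]}}

```text
t: 16.2
tool_pos: [0.6502, 0.2253, 0.2285]
orientation: [-0.719, -3.051, 0.006]
force: [-1.0, -0.8, -2.0]
opening: 0.0494
gripper_force: 20.0
```

{"fn": "drive_tool", "kwargs": {"moves": [40,0,0,0,0,0,0,40,0,0,0,0,0,0]}}

```text
t: 16.4
tool_pos: [0.653, 0.2268, 0.2355]
orientation: [0.719, 3.055, 0.002]
force: [-0.1, 0.0, -1.8]
opening: 0.0495
gripper_force: 20.0
```

```bash
python3 plan.py 651 233 38 63.5
```

```text
t 16.4 grasp pt [653.5 226.9  68.2] yaw 63.51 tilt [ 3.2e-03  8.0e-04 -1.0e+00] F [-0.1  0.  -1.8] open 49.5 gf 20.0
shift [ 5.1  4.3 30.2] turn about tool z 0.01 q6 -0.85
```

{"fn": "drive_tool", "kwargs": {"moves": [40,2,3,5,0,0,0,40,2,2,10,0,0,0,40,0,0,8,0,0,0,40,0,0,3,0,0,0,40,0,0,0,0,0,0,40,0,0,0,0,0,0,40,0,0,0,0,0,0,40,0,0,0,0,0,0]}}

```text
t: 17.2
tool_pos: [0.6509, 0.2333, 0.2071]
orientation: [0.719, 3.058, 0.0]
force: [0.6, 0.0, -1.3]
opening: 0.0498
gripper_force: 20.0
```

```bash
python3 plan.py 652 233 38 63.5
```

```text
t 17.2 grasp pt [650.9 233.3  39.8] yaw 63.54 tilt [ 3.e-04  1.e-04 -1.e+00] F [ 0.6  0.  -1.3] open 49.8 gf 20.0
shift [-1.1  0.2  1.8] turn about tool z 0.04 q6 -0.84
```

{"fn": "drive_tool", "kwargs": {"moves": [40,-1,0,1,0,0,0,40,0,0,0.8,0,0,0,40,0,0,0.3,0,0,0,40,0,0,0,0,0,0,55,0,0,0,0,0,0,75,0,0,0,0,0,0,75,0,0,0,0,0,0,75,0,0,0,0,0,0]}}

```text
t: 18.0
tool_pos: [0.6516, 0.2329, 0.2048]
orientation: [-0.719, -3.058, -0.0]
force: [-0.5, 0.5, -0.1]
opening: 0.0728
gripper_force: 0.0
```

{"fn": "drive_tool", "kwargs": {"moves": [85,0,0,-15,0,0,0,93,0,0,-30,0,0,0,93,0,0,-45,0,0,0,93,0,0,-45,0,0,0,93,0,0,-45,0,0,0,93,0,0,-20,0,0,0,93,0,0,0,0,0,0]}}

```text
t: 18.7
tool_pos: [0.6524, 0.2331, 0.4122]
orientation: [0.717, 3.05, 0.008]
force: [0.1, 0.9, -0.4]
opening: 0.093
gripper_force: 0.0
```

```bash
python3 plan.py 422.5 -333 240 63.5
python3 - <<'E'
from h import *
from plant import robot
c=robot.read_camera("wrist");np.savez("w4.npz",**c)
X=cloud(c);Z=X[...,2]
for nm,z in dict(tin=.060,weight=.066).items():
    try: print(nm,fit(c,(abs(Z-z)<.006),z,(0,0,640,300)))
    except Exception as e: print(nm,e)
E
```

```text
t 18.7 grasp pt [654.  233.6 244.9] yaw 63.55 tilt [ 0.0097  0.0027 -0.9999] F [ 0.1  0.9 -0.4] open 93.0 gf 0.0
shift [ -45.1 -610.4    1.1] turn about tool z 0.05 q6 -0.84
tin [652.5, 233.5, 49.3, 49.2, -26.5]
weight [651.5, 233.9, 48.3, 48.3, -1.3]
```

{"fn": "drive_tool", "kwargs": {"moves": [93,-2,-22,0,0,0,0,93,-3,-45,0,0,0,0,93,-3,-45,0,0,0,0,93,-3,-45,0,0,0,0,93,-3,-45,0,0,0,0,93,-3,-45,0,0,0,0,93,-3,-45,0,0,0,0,93,-3,-45,0,0,0,0]}}

```text
t: 19.55
tool_pos: [0.5205, -0.0804, 0.4026]
orientation: [-0.718, -3.055, 0.0]
force: [0.6, -1.1, 0.2]
opening: 0.0932
gripper_force: 0.0
```

{"fn": "drive_tool", "kwargs": {"moves": [93,-4,-45,0,0,0,0,93,-4,-45,0,0,0,0,93,-4,-45,0,0,0,0,93,-4,-45,0,0,0,0,93,-4,-45,0,0,0,0,93,-4,-35,0,0,0,0,93,0,-10,0,0,0,0,93,0,0,0,0,0,0]}}

```text
t: 20.35
tool_pos: [0.4223, -0.3322, 0.403]
orientation: [-0.722, -3.055, -0.003]
force: [-0.2, 0.1, -1.2]
opening: 0.0931
gripper_force: 0.0
```

```bash
python3 plan.py 422.5 -333.3 72 63.6
```

```text
t 20.4 grasp pt [ 422.  -331.8  235.7] yaw 63.4 tilt [-0.0023  0.0023 -1.    ] F [-0.2  0.1 -1.2] open 93.1 gf 0.0
shift [ -1.7  -1.2 163.7] turn about tool z -0.2 q6 -1.87
```

{"fn": "drive_tool", "kwargs": {"moves": [93,0,0,20,0,0,0,93,0,0,40,0,0,0,93,0,0,40,0,0,0,93,0,0,30,0,0,0,93,0,0,15,0,0,0,93,0,0,0,0,0,0,93,0,0,0,0,0,0,93,0,0,0,0,0,0]}}

```text
t: 21.15
tool_pos: [0.4242, -0.3319, 0.2621]
orientation: [0.718, 3.055, -0.003]
force: [-0.8, -0.5, 1.0]
opening: 0.0927
gripper_force: 0.0
```

```bash
python3 plan.py 422.5 -333.3 72 63.6
```

```text
t 21.1 grasp pt [ 424.7 -332.3   94.8] yaw 63.57 tilt [ 0.0025 -0.0023 -1.    ] F [-0.8 -0.5  1. ] open 92.7 gf 0.0
shift [ 1.5 -1.9 22.8] turn about tool z -0.03 q6 -1.87
```

{"fn": "drive_tool", "kwargs": {"moves": [93,1,-1.5,10,0,0,0,93,0,0,10,0,0,0,93,0,0,3,0,0,0,70,0,0,0,0,0,0,45,0,0,0,0,0,0,45,0,0,0,0,0,0,45,0,0,0,0,0,0,45,0,0,0,0,0,0], "grip_force": 35}}

```text
t: 21.95
tool_pos: [0.4219, -0.3325, 0.2372]
orientation: [0.719, 3.058, -0.0]
force: [-0.3, 0.1, 0.7]
opening: 0.0577
gripper_force: 0.0
```

{"fn": "drive_tool", "kwargs": {"moves": [45,0,0,0,0,0,0,45,0,0,0,0,0,0,45,0,0,0,0,0,0,45,0,0,0,0,0,0]}}

```text
t: 22.35
tool_pos: [0.4218, -0.3325, 0.2371]
orientation: [0.719, 3.058, -0.0]
force: [-0.8, -2.1, 2.6]
opening: 0.0542
gripper_force: 35.0
```

```bash
python3 plan.py 522.9 -11 180 80.9
```

```text
t 22.4 grasp pt [ 421.8 -332.6   69.8] yaw 63.55 tilt [ 2.e-04 -4.e-04 -1.e+00] F [-0.8 -2.1  2.6] open 54.2 gf 35.0
shift [  52.7  332.9 -110.3] turn about tool z -17.35 q6 -1.87
```

{"fn": "drive_tool", "kwargs": {"moves": [45,0,0,-8,0,0,0,45,0,0,-25,0,0,0,45,0,0,-35,0,0,0,45,2,12,-30,0,0,0,45,5,30,-12,0,0,0,45,6,40,0,0,0,0,45,6,40,0,0,0,0,45,6,40,0,0,0,0]}}

```text
t: 23.15
tool_pos: [0.4713, -0.1746, 0.3467]
orientation: [-0.719, -3.057, -0.001]
force: [0.7, -0.1, -4.6]
opening: 0.0536
gripper_force: 35.0
```

{"fn": "drive_tool", "kwargs": {"moves": [45,6,40,0,0,0,0,45,6,30,0,0,0,0,45,4,18,0,0,0,0,45,0,0,0,0,0,0,45,0,0,0,0,0,0]}}

```text
t: 23.65
tool_pos: [0.4961, -0.09, 0.3465]
orientation: [-0.717, -3.058, 0.0]
force: [0.3, -0.8, -5.0]
opening: 0.0534
gripper_force: 35.0
```

```bash
python3 plan.py 522.9 -11 60 80.9
python3 - <<'E'
from h import *
from plant import robot
c=robot.read_camera("wrist");np.savez("w5.npz",**c);cv2.imwrite("pics/w5.png",c["color"][:,:,::-1])
E
```

```text
t 23.6 grasp pt [495.9 -90.  179.2] yaw 63.62 tilt [-0.0012 -0.     -1.    ] F [ 0.3 -0.8 -5. ] open 53.4 gf 35.0
shift [ 10.8  82.9 119.1] turn about tool z -17.28 q6 -1.39
```

View pics/w5.png

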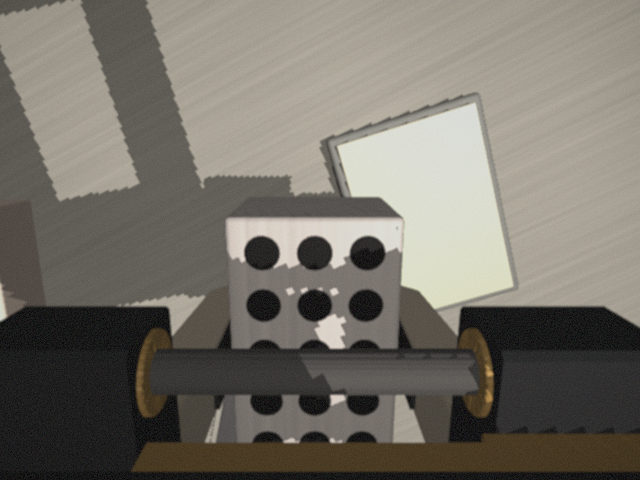

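```bash
python3 - <<'E'
from h import *
c=dict(np.load("w5.npz")); h=cv2.cvtColor(c["color"],cv2.COLOR_RGB2HSV)
print(c["color"][200,450],c["color"][100,380],c["color"][300,455])
for t in(200,208):print(fit(c,(h[...,2]>t),.024,(320,80,540,315)))
E
```

```text
[218 221 207] [176 170 156] [220 221 194]
[521.6, -26.1, 137.2, 127.0, -9.2]
[524.1, -11.5, 136.9, 96.8, -9.2]
```

{"fn": "drive_tool", "kwargs": {"moves": [45,2,20,0,0,0,0,45,4,35,0,0,0,0,45,4,25,0,0,0,0,45,0,0,10,0,0,-8.5,45,0,0,25,0,0,-8.5,45,0,0,25,0,0,0,45,0,0,20,0,0,0,45,0,0,10,0,0,0]}}

```text
t: 24.5
tool_pos: [0.5221, -0.0153, 0.2545]
orientation: [-0.261, -3.127, 0.0]
force: [-0.3, -0.3, -3.2]
opening: 0.0537
gripper_force: 35.0
```

{"fn": "drive_tool", "kwargs": {"moves": [45,0,0,0,0,0,0,45,0,0,0,0,0,0,45,0,0,0,0,0,0]}}

```text
t: 24.8
tool_pos: [0.5238, -0.0146, 0.2584]
orientation: [0.259, 3.128, -0.0]
force: [0.3, 0.2, -4.1]
opening: 0.0538
gripper_force: 35.0
```

```bash
python3 plan.py 522.9 -11 50 80.8
```

```text
t 24.8 grasp pt [524.2 -14.6  91.1] yaw 80.52 tilt [ 2.4e-03 -3.0e-04 -1.0e+00] F [ 0.3  0.2 -4.1] open 53.8 gf 35.0
shift [ 2.   3.4 41.1] turn about tool z -0.28 q6 -1.53
```

{"fn": "drive_tool", "kwargs": {"moves": [45,1,2,10,0,0,-0.3,45,1,1.5,15,0,0,0,45,0,0,10,0,0,0,45,0,0,4,0,0,0,45,0,0,0,0,0,0,45,0,0,0,0,0,0,45,0,0,0,0,0,0,45,0,0,0,0,0,0]}}

```text
t: 25.6
tool_pos: [0.522, -0.0105, 0.2184]
orientation: [0.251, 3.131, -0.0]
force: [0.4, 0.9, -3.9]
opening: 0.0536
gripper_force: 35.0
```

```bash
python3 plan.py 522.9 -11 48 80.8
```

```text
t 25.6 grasp pt [522.1 -10.5  51.1] yaw 80.84 tilt [ 1.e-03 -2.e-04 -1.e+00] F [ 0.4  0.9 -3.9] open 53.6 gf 35.0
shift [-0.8 -0.3  3.1] turn about tool z 0.04 q6 -1.53
```

{"fn": "drive_tool", "kwargs": {"moves": [45,-0.8,0,2,0,0,0,45,0,0,1,0,0,0,45,0,0,0.5,0,0,0,45,0,0,0,0,0,0,58,0,0,0,0,0,0,75,0,0,0,0,0,0,75,0,0,0,0,0,0,75,0,0,0,0,0,0]}}

```text
t: 26.4
tool_pos: [0.5225, -0.0106, 0.2143]
orientation: [0.251, 3.131, 0.0]
force: [0.8, 0.2, -0.5]
opening: 0.0739
gripper_force: 0.0
```

{"fn": "drive_tool", "kwargs": {"moves": [80,0,0,-15,0,0,0,90,0,0,-30,0,0,0,93,0,0,-40,0,0,0,93,0,0,-40,0,0,0,93,0,0,-40,0,0,0,93,0,0,0,0,0,0]}}

```text
t: 27.0
tool_pos: [0.5241, -0.0107, 0.3879]
orientation: [0.25, 3.119, -0.001]
force: [0.5, 0.3, -0.4]
opening: 0.093
gripper_force: 0.0
```

```bash
python3 plan.py 423.8 -332.1 180 63; python3 - <<'E'
from h import *
from plant import robot
c=robot.read_camera("wrist");np.savez("w6.npz",**c);cv2.imwrite("pics/w6.png",c["color"][:,:,::-1])
Z=cloud(c)[...,2]
print(fit(c,abs(Z-.07)<.008,.07,(0,0,640,340)))
c=robot.read_camera("top");Z=cloud(c)[...,2]
print(fit(c,abs(Z-.046)<.012,.046,(395,235,450,300)))
E
```

```text
t 27.0 grasp pt [526.1 -11.  220.6] yaw 80.85 tilt [ 0.0121 -0.0014 -0.9999] F [ 0.5  0.3 -0.4] open 93.0 gf 0.0
shift [  50.4 -333.4   39.8] turn about tool z 17.85 q6 -1.53
[523.5, -10.1, 90.5, 53.9, -9.1]
[424.0, -330.2, 129.9, 64.1, -26.9]
```

View pics/w6.png

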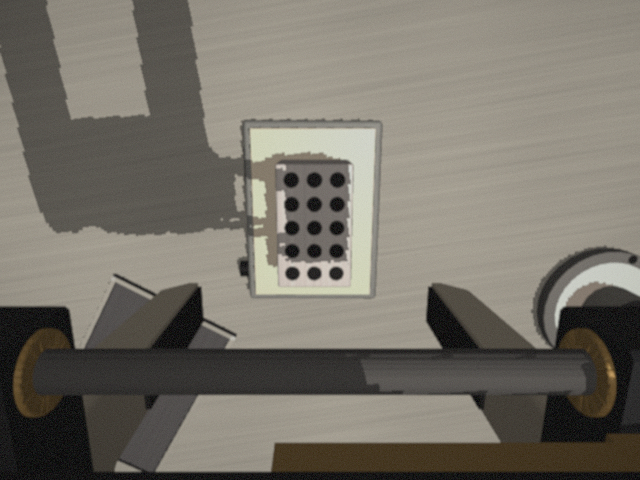

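{"fn": "drive_tool", "kwargs": {"moves": [93,4,-25,0,0,0,0,93,7,-45,0,0,0,0,93,7,-45,0,0,0,0,93,7,-45,0,0,0,0,93,7,-45,0,0,0,0,93,7,-45,0,0,0,0,93,7,-45,0,0,0,0,93,4,-38,0,0,0,0]}}

```text
t: 27.9
tool_pos: [0.4185, -0.333, 0.3777]
orientation: [-0.252, -3.129, -0.002]
force: [0.9, 0.6, 0.5]
opening: 0.0931
gripper_force: 0.0
```

{"fn": "drive_tool", "kwargs": {"moves": [93,0,0,10,0,0,8.5,93,0,0,20,0,0,8.5,93,0,0,20,0,0,0.8,93,0,0,0,0,0,0,93,0,0,0,0,0,0]}}

```text
t: 28.4
tool_pos: [0.4197, -0.3309, 0.3283]
orientation: [-0.73, -3.053, -0.002]
force: [0.1, 0.8, -0.3]
opening: 0.0931
gripper_force: 0.0
```

```bash
python3 plan.py 423.9 -331.5 32 63
```

```text
t 28.4 grasp pt [ 419.4 -330.6  161. ] yaw 63.11 tilt [-0.0021  0.0021 -1.    ] F [ 0.1  0.8 -0.3] open 93.1 gf 0.0
shift [ -4.8   1.1 129. ] turn about tool z 0.11 q6 -1.87
```

{"fn": "drive_tool", "kwargs": {"moves": [93,-4,0,15,0,0,0,93,0,0,30,0,0,0,93,0,0,30,0,0,0,93,0,0,25,0,0,0,93,0,0,10,0,0,0,93,0,0,0,0,0,0,93,0,0,0,0,0,0,93,0,0,0,0,0,0]}}

```text
t: 29.2
tool_pos: [0.4245, -0.3338, 0.2212]
orientation: [0.731, 3.053, -0.002]
force: [0.7, -0.4, 0.1]
opening: 0.0929
gripper_force: 0.0
```

```bash
python3 plan.py 423.9 -331.5 31 63
```

```text
t 29.2 grasp pt [ 424.8 -334.2   53.9] yaw 63.06 tilt [ 0.0022 -0.0021 -1.    ] F [ 0.7 -0.4  0.1] open 92.9 gf 0.0
shift [ 2.1  2.  22.9] turn about tool z 0.06 q6 -1.86
```

{"fn": "drive_tool", "kwargs": {"moves": [93,1.5,1.5,8,0,0,0,93,0,0,8,0,0,0,93,0,0,4,0,0,0,75,0,0,0,0,0,0,55,0,0,0,0,0,0,55,0,0,0,0,0,0,55,0,0,0,0,0,0,55,0,0,0,0,0,0], "grip_force": 25}}

```text
t: 30.0
tool_pos: [0.4231, -0.3313, 0.1996]
orientation: [0.732, 3.055, -0.001]
force: [0.4, -0.4, 0.4]
opening: 0.0621
gripper_force: 25.0
```

{"fn": "drive_tool", "kwargs": {"moves": [55,0,0,0,0,0,0,55,0,0,0,0,0,0,55,0,0,0,0,0,0]}}

```text
t: 30.3
tool_pos: [0.4232, -0.3313, 0.1997]
orientation: [0.732, 3.055, -0.001]
force: [-0.7, -0.2, 2.1]
opening: 0.0619
gripper_force: 25.0
```

```bash
python3 plan.py 657.6 -206 150 51.5
```

```text
t 30.3 grasp pt [ 423.2 -331.4   32.4] yaw 63.05 tilt [ 4.e-04 -5.e-04 -1.e+00] F [-0.7 -0.2  2.1] open 61.9 gf 25.0
shift [-152.1  218.  -117.6] turn about tool z 11.55 q6 -1.86
```

{"fn": "drive_tool", "kwargs": {"moves": [55,0,0,-8,0,0,0,55,0,0,-25,0,0,0,55,0,0,-35,0,0,0,55,-10,10,-35,0,0,0,55,-25,22,-12,0,0,0,55,-35,30,0,0,0,0,55,-40,34,0,0,0,0,55,-30,25,0,0,0,0]}}

```text
t: 31.1
tool_pos: [0.6022, -0.2862, 0.3147]
orientation: [0.731, 3.055, 0.001]
force: [0.0, -0.1, -1.5]
opening: 0.0622
gripper_force: 25.0
```

{"fn": "drive_tool", "kwargs": {"moves": [55,-12,15,0,0,0,0,55,0,0,0,0,0,0,55,0,0,0,0,0,0]}}

```text
t: 31.4
tool_pos: [0.6176, -0.2791, 0.3138]
orientation: [-0.73, -3.054, -0.0]
force: [-0.1, -0.1, -1.5]
opening: 0.062
gripper_force: 25.0
```

```bash
python3 plan.py 658.5 -207 50 51.5
python3 - <<'E'
from h import *
from plant import robot
c=robot.read_camera("wrist");np.savez("w7.npz",**c);cv2.imwrite("pics/w7.png",c["color"][:,:,::-1])
E
```

```text
t 31.4 grasp pt [ 617.3 -279.   146.5] yaw 63.1 tilt [-1.5e-03  5.0e-04 -1.0e+00] F [-0.1 -0.1 -1.5] open 62.0 gf 25.0
shift [-4.3 82.8 96.5] turn about tool z 11.6 q6 -1.6
```

View pics/w7.png

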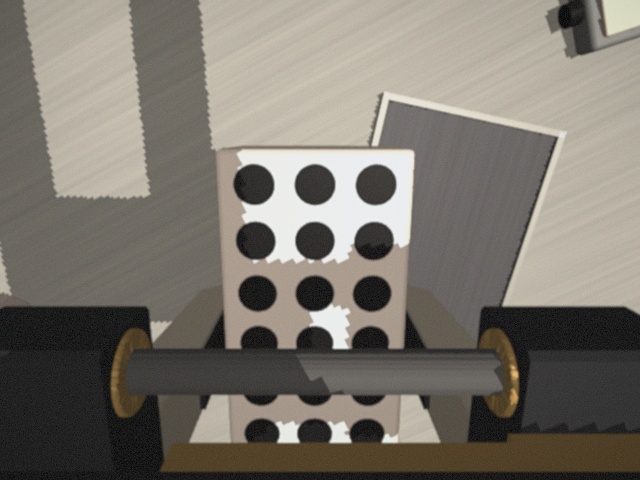

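```bash
python3 - <<'E'
from h import *
c=dict(np.load("w7.npz"))
for uv,L in (([(385,93),(566,132)],92),([(389,100),(558,135)],88)):
    P=ray(c,uv,.007)[:,:2]*1000; e=P[1]-P[0]; w=np.linalg.norm(e); e/=w; n=np.array([-e[1],e[0]])
    m=P.mean(0); print(P.round(1),w.round(1),np.degrees(np.arctan2(e[1],e[0])).round(1),(m+L*n).round(1),(m-L*n).round(1))
E
```

```text
[[ 554.  -195.7]
 [ 629.3 -100.4]] 121.4 51.7 [519.4 -91. ] [ 663.8 -205.1]
[[ 559.  -195.2]
 [ 628.7 -105.7]] 113.4 52.1 [524.4 -96.4] [ 663.3 -204.5]
```

{"fn": "drive_tool", "kwargs": {"moves": [55,-1,20,0,0,0,0,55,-2,35,0,0,0,0,55,-1,27,0,0,0,0,55,0,0,10,0,0,6,55,0,0,20,0,0,5.6,55,0,0,20,0,0,0,55,0,0,15,0,0,0,55,0,0,5,0,0,0]}}

```text
t: 32.25
tool_pos: [0.6574, -0.2078, 0.2421]
orientation: [-1.036, -2.962, -0.0]
force: [-0.5, 0.2, -2.0]
opening: 0.0616
gripper_force: 25.0
```

{"fn": "drive_tool", "kwargs": {"moves": [55,0,0,0,0,0,0,55,0,0,0,0,0,0,55,0,0,0,0,0,0]}}

```text
t: 32.55
tool_pos: [0.659, -0.2084, 0.246]
orientation: [1.036, 2.963, -0.0]
force: [-0.6, -0.4, -1.5]
opening: 0.0617
gripper_force: 25.0
```

```bash
python3 plan.py 658.5 -207 37 51.5
```

```text
t 32.5 grasp pt [ 659.4 -208.6   78.7] yaw 51.44 tilt [ 2.2e-03 -9.0e-04 -1.0e+00] F [-0.6 -0.4 -1.5] open 61.7 gf 25.0
shift [ 1.7  0.7 41.7] turn about tool z -0.06 q6 -1.28
```

{"fn": "drive_tool", "kwargs": {"moves": [55,1,2,10,0,0,0,55,0,0,15,0,0,0,55,0,0,10,0,0,0,55,0,0,4,0,0,0,55,0,0,0,0,0,0,55,0,0,0,0,0,0,55,0,0,0,0,0,0,55,0,0,0,0,0,0]}}

```text
t: 33.35
tool_pos: [0.659, -0.206, 0.2053]
orientation: [1.037, 2.965, -0.0]
force: [0.6, -0.5, -1.4]
opening: 0.0619
gripper_force: 25.0
```

```bash
python3 plan.py 660 -206 36.4 51.5
```

```text
t 33.4 grasp pt [ 659. -206.   38.] yaw 51.44 tilt [ 0. -0. -1.] F [ 0.6 -0.5 -1.4] open 61.9 gf 25.0
shift [-0.8  0.6  1.6] turn about tool z -0.06 q6 -1.28
```

{"fn": "drive_tool", "kwargs": {"moves": [55,-0.8,0.5,1,0,0,0,55,0,0,0.6,0,0,0,55,0,0,0.4,0,0,0,55,0,0,0,0,0,0,68,0,0,0,0,0,0,80,0,0,0,0,0,0,80,0,0,0,0,0,0,80,0,0,0,0,0,0]}}

```text
t: 34.15
tool_pos: [0.6599, -0.2061, 0.2034]
orientation: [1.037, 2.965, 0.0]
force: [-0.1, 0.6, 0.4]
opening: 0.0792
gripper_force: 0.0
```

{"fn": "drive_tool", "kwargs": {"moves": [85,0,0,-15,0,0,0,90,0,0,-30,0,0,0,93,0,0,-40,0,0,0,93,0,0,-45,0,0,0,93,0,0,-45,0,0,0,93,0,0,-35,0,0,0,93,0,0,0,0,0,0,93,0,0,0,0,0,0]}}

```text
t: 34.95
tool_pos: [0.66, -0.2061, 0.4162]
orientation: [1.036, 2.962, -0.0]
force: [0.1, 0.1, -0.1]
opening: 0.0932
gripper_force: 0.0
```

```bash
python3 plan.py 660 -206 37 51.5
python3 - <<'E'
from h import *
from plant import robot
c=robot.read_camera("wrist");np.savez("w8.npz",**c);cv2.imwrite("pics/w8.png",c["color"][:,:,::-1])
Z=cloud(c)[...,2];print('rack',fit(c,abs(Z-.05)<.01,.05,(0,0,640,340)))
t=robot.read_camera("top");Z=cloud(t)[...,2]; np.savez("t8.npz",**t)
print('weight',fit(t,abs(Z-.066)<.02,.06,(190,250,225,300)))
E
```

```text
t 35.0 grasp pt [ 660.7 -206.4  248.9] yaw 51.45 tilt [ 0.0038 -0.0015 -1.    ] F [ 0.1  0.1 -0.1] open 93.2 gf 0.0
shift [  1.6  -0.4 211.9] turn about tool z -0.05 q6 -1.27
rack [661.2, -206.1, 129.3, 61.9, -38.6]
weight [420.4, 326.0, 29.4, 26.6, -89.7]
```

View pics/w8.png

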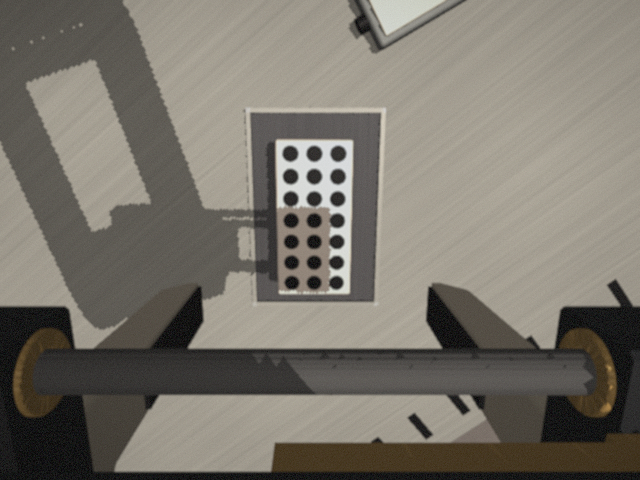

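```bash
python3 - <<'E'
from h import *
c=dict(np.load("w8.npz"))
P=ray(c,[(246,109),(385,108),(376,303),(257,301)],.007)[:,:2]*1000
print(P.round(1).tolist(),P.mean(0).round(1),[np.linalg.norm(P[i]-P[i-1]).round(1) for i in range(4)])
h=cv2.cvtColor(c["color"],cv2.COLOR_RGB2HSV);m=(h[...,2]<130).astype(np.uint8)
t=dict(np.load("t8.npz")); o=dict(np.load("top0.npz"))
V=cv2.cvtColor(t["color"],cv2.COLOR_RGB2HSV)[...,2]
Z=cloud(t)[...,2]
print('bottle',fit(t,(Z>.02)&(Z<.3),.06,(460,195,510,240)),'samples',fit(t,(Z>.06)&(Z<.3),.08,(105,180,170,255)))
cv2.imwrite("pics/t8.png",cv2.resize(t["color"][120:320,100:500,::-1],None,fx=2,fy=2))
E
```

```text
[[554.2, -196.6], [629.0, -101.3], [770.5, -215.6], [696.5, -305.1]] [ 662.5 -204.7] [np.float64(178.9), np.float64(121.1), np.float64(181.8), np.float64(116.2)]
bottle [581.7, -520.6, 107.7, 64.0, -75.6] samples [573.0, 522.8, 157.2, 89.0, -2.1]
```

View pics/t8.png

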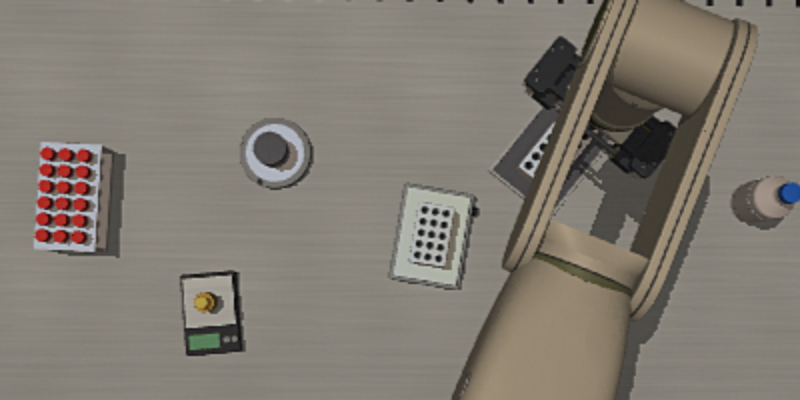

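```bash
python3 -c "
from plant import robot
print(robot.close_job())"
```

```text
the job is handed in; nothing more can be done
None
```

I took the pile apart from the top down and set all four pieces upright in their own places, each measured within about 3 mm of the middle, with the block and rack lying along their plate and tray; the bottle and red-capped rack measured unmoved, and I handed the job in at about 35 s of the 120 s.

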